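# Set the recipe stand's prop leg to its length mark and clamp it

## Robot

A 6-joint arm with a two-finger parallel gripper is mounted at the origin on a cart in front of the work surface, level with it; the furniture and walls round the work are solid. World frame = base frame: x ahead of the robot, y to its left, z up, the work surface at z = 0. Lengths are in mm, angles in degrees, forces in N, time in s.
With the tool pointing down it reaches from about 325 to 750 mm from the base axis. Payload 7.6 kg.
Tool frame: the origin (TCP) lies at the very end of the fingers, on their centre line; the grasp point (between the pads) lies 19 mm behind it (env.hold_point_z is the distance from the TCP to the grasp point, in mm); z points along the fingers, y is the line along which they close (so a half turn about z gives the same grasp; the last joint's range is limited). The gripper opens to 85 mm and grips with 20 to 120 N. Pads are 22 mm wide; open, the fingers measure 114 mm over their backs; the gripper's body (76 mm by 85 mm) begins 54 mm behind the grasp point. The pads swing forward as they close: fully open they stand 13 mm farther back than shut.
Start: joints at [64.727, 2.991, 80.254, -0, 96.75, -4.028], TCP at [190.225, 489.347, 231.323] pointing down, gripper open.
Joint ranges: [-166.34, 166.34], [-52.06, 124.39], [6.96, 135.62], [-60.46, 240.46], [14.63, 156.25], [-167.68, 167.68]. Speed limits (degrees/s): [147.25, 147.25, 172.46, 180, 180, 180].

## Interface

Orientations are given as [roll, pitch, yaw] about the fixed x, y, z axes, in that order (R = Rz(yaw) Ry(pitch) Rx(roll)).
In Python, from plant import env, vision gives the robot as it stands.
- The arm moves only by the tool jog_arm, never from a script. Its argument "rows" is one flat list of numbers, 5 for each row, row after row: the shift along the tool's x, y, z in mm, then the turn about the tool's z in rad, then the opening, from -1 (shut) to 1 (fully open). In form: [tx, ty, tz, spin, fingers, tx, ty, tz, spin, fingers, ...]. A call has 1 to 20 rows; each row shifts and turns the commanded pose from where the row before left it, along the tool's axes as they then stand; what a row does not reach is not made up. A row lasts 1/12 s, in which the tool goes at most 41.7 mm and 7.16 degrees, less where a joint would pass 70% of its speed; a pose out of reach is approached as far as the arm can. A call is refused whole if a number of a shift passes 41.7 or a number of a turn 0.125, either way. A call with a gripper value outside its range is refused whole. The fingers move at their own pace and stop on an object; "force" is the grip in N (left out, the last holds). Time passes only in rows, so rows that do not move let the fingers close. It gives the time, the measured TCP pose, the force, the opening and the grip force at its end, in the units of the state.
- env.get_obs(): the state, without advancing time (a new reading comes with each control period).
- vision.get_image(name): name is "side" or "top"; returns a dict with "frame" (400x640x3 uint8, red, green, blue), "K" (3x3 intrinsics, pixels), "dist" ([k1, k2, p1, p2, k3] as OpenCV has them; the pictures are not rectified), "position" and "orientation" of the camera in the world. Camera axes: x right, y up, looking along -z (the intrinsics and any distortion apply to the point x, -y, -z); pixel columns grow to the right and rows downward; lengths in mm; the calibration is good to about 2 mm. A picture is of the moment at which its call begins. There is no depth.
- env.sign_off(): hands the job in; it is judged then, once.
The state is a dict: "time_s": time; "joint_positions": joint angles; "joint_vel": joint speeds; "tau": joint torques, N m; "tool_pos": TCP position; "tcp_rot": TCP orientation; "wrist_force": force on the tool from outside, world axes, zero at the start; "torque": the same for the moment, N m; "width": opening from 0.0 (shut) to 1.0 (fully open); "finger_force": force on a finger pad.
Only numpy, scipy, OpenCV 4.12 (cv2) and the standard library are available. Lean on these libraries where they do the work, as an engineer would, in place of code of your own. Each camera call takes 0.05 s, during which the arm holds its last target. There are 200 camera calls.

## Task

The recipe stand lies on its face with its spring-loaded prop leg drawn in: slide the leg out until its yellow pointer stands level with the middle of the red marker block and, holding it there, squeeze the orange cam lever fully shut against the black grip block. Do not close the lever before the leg is at the mark, and leave the things round about alone. Finish still holding on: the fingers keep gripping lever and block together with the leg at the mark; do not let go.

Things in the scene. Friction and masses are not known exactly. Their poses are not given: they have to be found in the camera images.
- stand: recipe stand lying on its face, fixed: wooden panel 300 (x) x 150 (y) x 14 mm thick. Origin: centre of its underside, on the worktop. Its +x is the direction in which the leg slides out; z up. A dark steel channel on the panel (25 to 30 mm high over the worktop, x -130 to +20 mm, y +-27 mm) guides the leg.
- leg (a joint): how far the prop leg is slid out along the stand's +x, m: 0 fully in, limit 0.115; starts fully in. A spring draws it in with 3 N at 0, 6 N at 0.115: it runs back when not held, and the lever does not lock it against the spring here. Aluminium bar 16 mm wide on the stand's centre line (y = 0), top 25 mm over the worktop.
- foot_face (a point): middle of the inner (inboard) face of the black rubber foot bar at the leg's outer end, 40 mm over the worktop; stand x = 0.085 + leg joint value. The bar is 104 mm wide across the leg (y), 12 mm thick, from 16 to 64 mm over the worktop. Fingers that straddle grip block and lever from above can push the leg out by this face.
- pointer (a point): tip of the yellow pointer on the leg: at stand x = -0.050 + leg joint value, y = -0.033, 28 mm over the worktop; 135 mm inboard of the inner face of the foot bar. Axes as the stand's.
- mark: red marker block fixed on the panel beside the leg: 12 mm (x, along the leg) x 20 x 14 mm high. Origin: centre of its underside, at stand y = -0.045, 15 mm over the worktop; axes as the stand's. The pointer tip passes beside it and is at the mark when level with its middle (x = 0); anywhere within its 12 mm length is good. Its place along the leg varies.
- squeeze_point (a point): where to squeeze, across the leg (stand y), fingers down: on the leg's centre line, 14 mm inboard of the foot bar's face, 52 mm over the worktop; moves with the leg. Lever shut: outer faces of block and lever at y = -14 and +14 mm (28 mm in all). Lever open: its tip is at y = +28 mm, so fingers centred here need 60 mm or more (70 is good). Below: saddle top 28 mm, panel 14 mm over worktop.
- grip_block: black ribbed grip block fixed to the leg: 42 (x) x 10 (y) x 44 mm high, from 28 to 72 mm over the worktop; its inboard and outboard ends are 47 and 5 mm inboard of the foot bar. Origin: centre of its underside, at y = -9 mm of the leg's centre line.
- lever (a joint): cam lever, rad: 0 fully shut (parallel to the leg), 0.34 fully open; its hinge pin is upright, on the leg 50 mm inboard of the foot bar's inner face and 8 mm to +y of the centre line, and its free tip points to the foot bar. Starts open, 0.27 to 0.34. Friction keeps it where it is left; about 5 N near the tip moves it, and it stops by itself at 0.
- lever_paddle: orange paddle of the cam lever, 42 mm long x 8 mm thick, from 30 to 70 mm over the worktop, 4 to 46 mm from the hinge pin. Origin: on the hinge pin, 28 mm over the worktop; x runs along the lever to its tip.
- cruet_oil: bystander: glass oil cruet, 85x88x165 mm, origin under its centre
- pepper_mill: bystander: wooden pepper mill, 58x58x170 mm, origin under its centre
- tomato_tin: bystander: tin, 57x57x72 mm, origin under its centre
- onion: bystander: red onion, 84x81x82 mm, origin under its centre
- garlic: bystander: garlic bulb, 56 mm, origin under its centre
- green_pot: bystander: green spice pot, 70x69x84 mm, origin under its centre

How it is judged:
By the outcome, as a careful person would: the job done as asked, in the order asked, and still so for the second after the job is handed in, while the arm keeps its last pose, push and grip.
It also fails if it takes over 32 s, if anything falls off the work surface, if the arm or the gripper's body presses on something with over 40 N, if the wrist force passes 120 N, or if a joint passes its speed limit or range.

## Working session

There is one attempt and no reset: what is moved stays moved. The work goes in short steps, Python scripts to look and compute and a tool call to move; the robot and the scene stay as the last step left them, time stands still between calls to the robot, and variables do not carry over. Pictures are saved under pics/ and viewed, at most 10 in all, crops included, and the job is handed in when it is done.

Besides the shell and the picture viewer there is one more tool, called after ">>>" by a JSON object that holds its "method" and its "body". jog_arm: Moves the arm, as the interface text tells. Its arguments: {"type":"object","properties":{"rows":{"type":"array","items":{"type":"number"}},"force":{"type":"number"}},"required":["rows"]}

```bash
mkdir -p pics; cat > h.py <<'E'
import numpy as np, cv2
from scipy.spatial.transform import Rotation as R
def rot(o):
    o=np.array(o,float)
    return o if o.shape==(3,3) else (R.from_quat(o).as_matrix() if o.size==4 else R.from_euler('xyz',o,degrees=True).as_matrix())
def ray(im,px):
    u=cv2.undistortPoints(np.array([[px]],float),np.array(im['K'],float),np.array(im['dist'],float))[0,0]
    return np.array(im['position'],float),rot(im['orientation'])@np.array([u[0],-u[1],-1.])
def plane(im,px,z):
    p,d=ray(im,px); return (p+d*(z-p[2])/d[2]).round(1)
def proj(im,P):
    c=rot(im['orientation']).T@(np.array(P,float)-im['position'])
    return cv2.projectPoints(np.array([[c[0],-c[1],-c[2]]]),np.zeros(3),np.zeros(3),np.array(im['K'],float),np.array(im['dist'],float))[0].ravel().round(1)
E
python3 - <<'E'
from plant import env,vision
import cv2
for n in('side','top'):
    im=vision.get_image(n); cv2.imwrite(f'pics/{n}0.png',im['frame'][:,:,::-1]); print(n,im['K'],im['dist'],im['position'],im['orientation'])
print(env.get_obs(),env.hold_point_z)
E
```

```text
side [[488.27873463   0.         321.78295831]
 [  0.         488.27873463 199.61994103]
 [  0.           0.           1.        ]] [-0.05504566  0.          0.          0.          0.        ] [ -52.10385778 -981.30361127  942.43584367] [ 54.17243162   1.00435133 -34.63233798]
top [[402.27184709   0.         316.47478546]
 [  0.         402.27184709 197.60453596]
 [  0.           0.           1.        ]] [0.00913996 0.         0.         0.         0.        ] [ 307.34599588   -9.74211917 1310.51131282] [ 13.97097957   0.24173137 -81.90273062]
{'time_s': 0.1, 'joint_positions': array([ 6.47281172e+01,  3.02407404e+00,  8.03057115e+01, -2.27765832e-04,
        9.67493866e+01, -4.02874805e+00]), 'joint_vel': array([ 0.03209978, -0.06860763, -0.14999807,  0.12598939,  0.06625409,
       -0.09660707]), 'tau': array([ 1.24418559e-03, -3.82583642e+01, -3.60985637e+01, -9.13473423e-05,
        4.75040390e-03, -9.21208368e-06]), 'tool_pos': array([190.09735399, 489.09703116, 230.56554078]), 'tcp_rot': array([-1.79921008e+02, -5.33672709e-03,  1.58756835e+02]), 'wrist_force': array([-0.65998361,  0.31484924,  0.59322161]), 'torque': array([-0.02230642,  0.00055941,  0.0008011 ]), 'finger_force': 0.0, 'width': 0.9983433892879279} 18.700000000000003
```

View pics/top0.png

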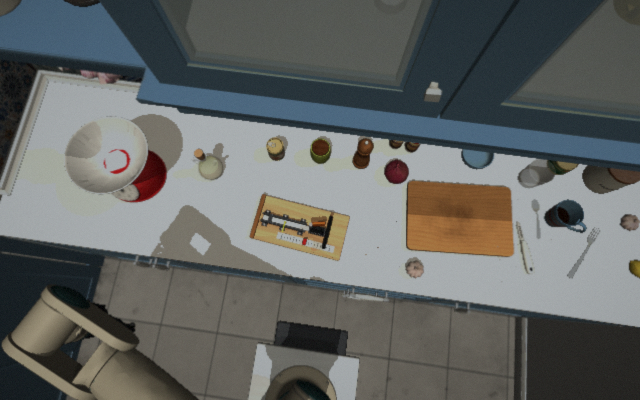

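View pics/side0.png

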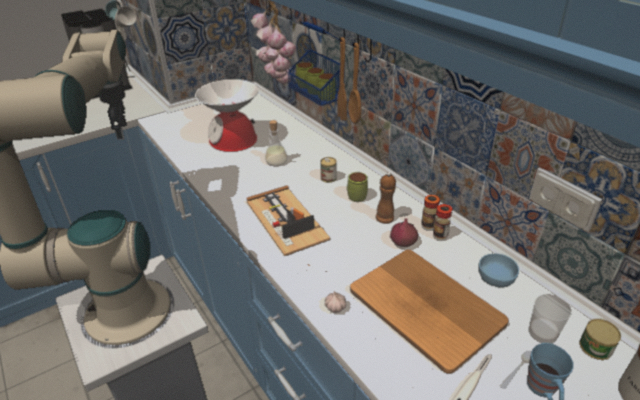

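The stand is in view: in top its panel runs from about (252,195) to (349,260), with the foot bar at (328,230) and the red mark at (305,241). In side it sits around (288,220). I'll zoom in on both.

```bash
python3 - <<'E'
import cv2
t=cv2.imread('pics/top0.png')[185:270,240:360]; s=cv2.imread('pics/side0.png')[175:260,235:340]
t=cv2.resize(t,None,fx=5,fy=5,interpolation=cv2.INTER_CUBIC);s=cv2.resize(s,None,fx=5,fy=5,interpolation=cv2.INTER_CUBIC)
cv2.imwrite('pics/tc.png',t);cv2.imwrite('pics/sc.png',s)
E
```

```text
(no output)
```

View pics/tc.png

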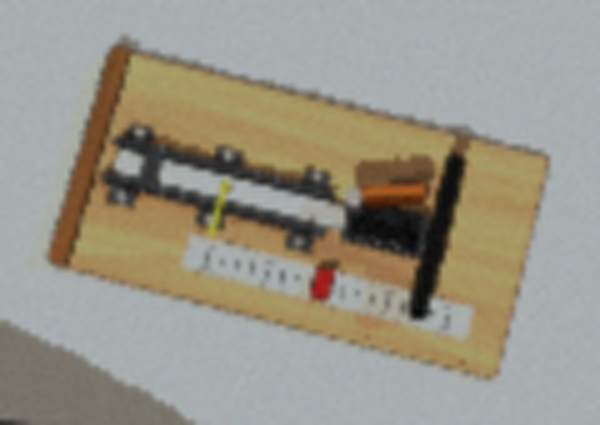

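View pics/sc.png

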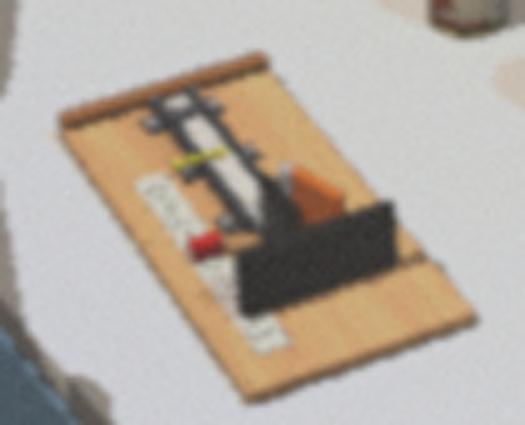

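Crops: the foot bar's top edge runs from (458,150) to (420,315) in the top crop, the red block is at (322,281), the pointer tip at about (213,232), and the lever is open. Next I'll turn these into world points.

```bash
python3 - <<'E'
from plant import env,vision
from h import *
im=vision.get_image('top'); sd=vision.get_image('side')
c=lambda x,y:(240+(x-2)/5,185+(y-2)/5)
for n,p,z in[('foot+y',(458,153),64),('foot-y',(420,315),64),('cornR+',(549,155),14),('cornR-',(495,378),14),('cornL+',(125,42),14),('cornL-',(50,265),14)]: print(n,plane(im,c(*p),z))
def cen(i,f,box):
    h=cv2.cvtColor(i['frame'],cv2.COLOR_RGB2HSV); m=f(h.astype(int)).astype(np.uint8)
    k=np.zeros_like(m); x0,y0,x1,y1=box; k[y0:y1,x0:x1]=m[y0:y1,x0:x1]
    ys,xs=np.nonzero(k); return (xs.mean(),ys.mean()),len(xs)
red=lambda h:((h[...,0]<5)|(h[...,0]>174))&(h[...,1]>170)&(h[...,2]>90)
yel=lambda h:(h[...,0]>25)&(h[...,0]<34)&(h[...,1]>150)&(h[...,2]>90)
for i,b in((im,(250,195,350,265)),(sd,(240,180,335,255))):
    for n,f,z in(('red',red,27),('yel',yel,28)):
        p,k=cen(i,f,b); print(n,p,k,plane(i,p,z))
E
```

```text
foot+y [563.4 -15.   64. ]
foot-y [458.8  -5.2  64. ]
cornR+ [580.8 -74.5  14. ]
cornR- [431.7 -57.9  14. ]
cornL+ [617.4 214.5  14. ]
cornL- [463.3 237.   14. ]
red (np.float64(304.0), np.float64(241.21428571428572)) 14 [474.7  59.9  27. ]
yel (np.float64(283.0), np.float64(227.14285714285714)) 7 [510.1 133.7  28. ]
red (np.float64(276.25), np.float64(222.75)) 4 [476.6  54.   27. ]
yel (np.float64(nan), np.float64(nan)) 0 [nan nan nan]<stdin>:9: RuntimeWarning: Mean of empty slice.
  ret = ret.dtype.type(ret / rcount)
```

>>> {"method": "jog_arm", "body": {"rows": [0, 0, 0, 0.119, 0.65, 0, 0, 0, 0.119, 0.65, 0, 0, 0, 0.119, 0.65, 0, 0, 0, 0.119, 0.65, 0, 0, 0, 0.119, 0.65, 0, 0, 0, 0.119, 0.65, 0, 0, 0, 0.119, 0.65, 0, 0, 0, 0.119, 0.65, 0, 0, 0, 0.119, 0.65, 0, 0, 0, 0.119, 0.65, 0, 0, 0, 0.119, 0.65], "force": 40}}

```text
time_s: 1.12
tool_pos: [190.2, 489.3, 231.1]
tcp_rot: [-180.0, 0.0, 83.4]
wrist_force: [0.8, -0.5, 0.4]
width: 0.823
finger_force: 0.0
```

>>> {"method": "jog_arm", "body": {"rows": [-24.2, 20.8, 0, 0, 0.65, -24.2, 20.8, 0, 0, 0.65, -24.2, 20.8, 0, 0, 0.65, -24.2, 20.8, 0, 0, 0.65, -24.2, 20.8, 0, 0, 0.65, -24.2, 20.8, 0, 0, 0.65, -24.2, 20.8, 0, 0, 0.65, -24.2, 20.8, 0, 0, 0.65, -24.2, 20.8, 0, 0, 0.65, -24.2, 20.8, 5, 0, 0.65, -24.2, 20.8, 10, 0, 0.65, -24.2, 20.8, 15, 0, 0.65, -24.2, 20.8, 15, 0, 0.65, -24.2, 20.8, 15, 0, 0.65, -24.2, 20.8, 15, 0, 0.65, -24.2, 20.8, 15, 0, 0.65, -24.2, 20.8, 0, 0, 0.65, -24.2, 20.8, 0, 0, 0.65, 0, 0, 0, 0, 0.65, 0, 0, 0, 0, 0.65]}}

```text
time_s: 2.78
tool_pos: [515.2, 14.5, 140.7]
tcp_rot: [-179.9, -0.0, 83.6]
wrist_force: [-1.2, 0.1, -0.5]
width: 0.822
finger_force: 0.0
```

```bash
cat > look.py <<'E'
import sys
from plant import env,vision
from h import *
n=sys.argv[1]; t=vision.get_image('top')['frame'];s=vision.get_image('side')['frame']
a=cv2.resize(t[185:275,250:360],(770,630))[:,:,::-1];b=cv2.resize(s[170:270,230:345],None,fx=6,fy=6)[:,:,::-1]
a=cv2.resize(a,(400,327));b=cv2.resize(b,(400,348))
p=np.zeros((348,800,3),np.uint8);p[:327,:400]=a;p[:,400:]=b
cv2.imwrite(f'pics/{n}.png',p)
o=env.get_obs();print({k:(o[k] if np.isscalar(o[k]) else np.round(o[k],1)) for k in('time_s','tool_pos','tcp_rot','wrist_force','width','finger_force','joint_positions')})
E
python3 look.py l1
```

```text
{'time_s': 2.8833, 'tool_pos': array([514.6,  16.1, 141.1]), 'tcp_rot': array([-180. ,   -0. ,   83.8]), 'wrist_force': array([0.2, 0.8, 0.1]), 'width': 0.8267643974786789, 'finger_force': 0.0, 'joint_positions': array([-2.3,  4.1, 89.5,  0. , 86.5,  3.9])}
```

View pics/l1.png

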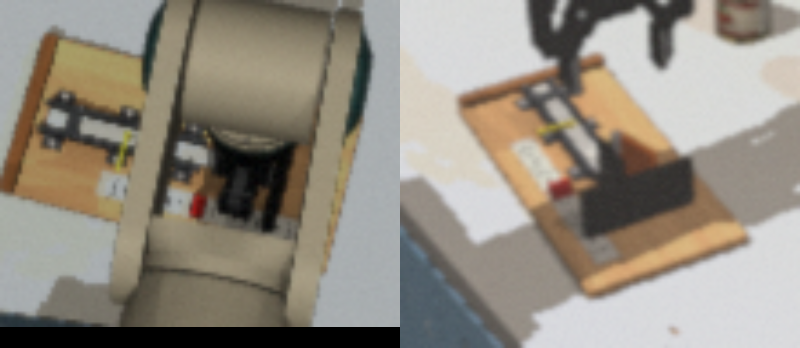

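The gripper hovers centred over the block, about 9 mm inboard of the foot, and the red mark is still visible in top at (198,205) of the composite. I'll descend straight down.

>>> {"method": "jog_arm", "body": {"rows": [0, 0, 15, 0, 0.65, 0, 0, 15, 0, 0.65, 0, 0, 15, 0, 0.65, 0, 0, 12, 0, 0.65, 0, 0, 12, 0, 0.65, 0, 0, 12, 0, 0.65, 0, 0, 10, 0, 0.65, 0, 0, 8, 0, 0.65, 0, 0, 7, 0, 0.65, 0, 0, 0, 0, 0.65, 0, 0, 0, 0, 0.65, 0, 0, 0, 0, 0.65]}}

```text
time_s: 3.88
tool_pos: [515.5, 15.5, 35.9]
tcp_rot: [179.9, -0.0, 83.7]
wrist_force: [0.1, -0.7, 0.4]
width: 0.826
finger_force: 0.0
```

```bash
python3 look.py l2
```

```text
{'time_s': 3.9833, 'tool_pos': array([515.5,  15.5,  36. ]), 'tcp_rot': array([179.9,  -0. ,  83.7]), 'wrist_force': array([0.3, 0.3, 0.7]), 'width': 0.8241121039410839, 'finger_force': 0.0, 'joint_positions': array([-2.4, 10.7, 95.1,  0. , 74.2,  3.9])}
```

View pics/l2.png

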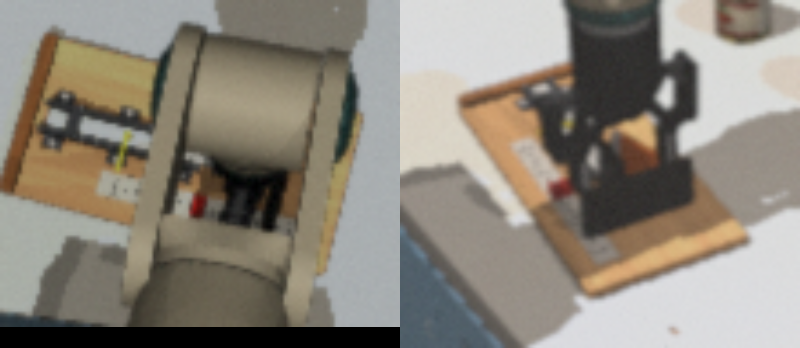

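No contact: the fingers straddle the block and lever behind the foot bar. Pushing the leg out now.

>>> {"method": "jog_arm", "body": {"rows": [-4, 0, 0, 0, 0.65, -4, 0, 0, 0, 0.65, -5, 0, 0, 0, 0.65, -5, 0, 0, 0, 0.65, -5, 0, 0, 0, 0.65, -6, 0, 0, 0, 0.65, -6, 0, 0, 0, 0.65, -6, 0, 0, 0, 0.65, -6, 0, 0, 0, 0.65, -6, 0, 0, 0, 0.65, -6, 0, 0, 0, 0.65, -6, 0, 0, 0, 0.65, -5, 0, 0, 0, 0.65, -4, 0, 0, 0, 0.65, -3, 0, 0, 0, 0.65, -2, 0, 0, 0, 0.65, 0, 0, 0, 0, 0.65, 0, 0, 0, 0, 0.65]}}

```text
time_s: 5.48
tool_pos: [506.3, -63.2, 35.2]
tcp_rot: [-180.0, 0.0, 83.7]
wrist_force: [-0.6, 4.8, 3.0]
width: 0.824
finger_force: 2.1
```

```bash
python3 look.py l3
```

```text
{'time_s': 5.5833, 'tool_pos': array([506.3, -62.9,  35.2]), 'tcp_rot': array([-180. ,   -0. ,   83.8]), 'wrist_force': array([0.4, 3.9, 3.3]), 'width': 0.8284197352816086, 'finger_force': 2.1419741213321686, 'joint_positions': array([-11.2,  10. ,  96. ,   0. ,  74.1,  -5. ])}
```

View pics/l3.png

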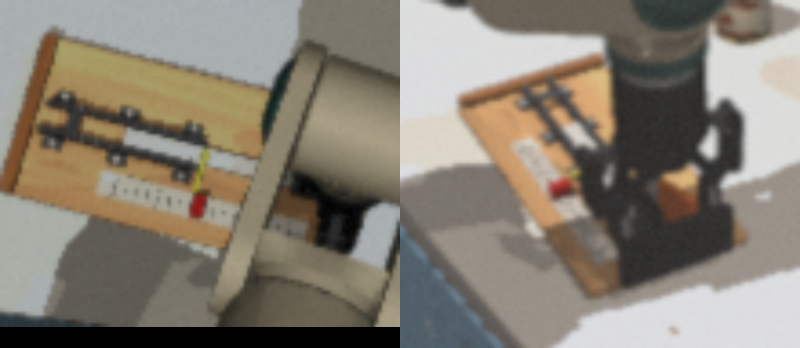

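The leg is out. In top the pointer ends at about (197,190), right by the red block at (198,205) of the composite. Measuring the offset in numbers, plus a close-up.

```bash
cat > m.py <<'E'
from plant import env,vision
from h import *
a=np.radians(-96.3);u=np.array([np.cos(a),np.sin(a)]);v=np.array([-u[1],u[0]]);O=np.array([521.3,80])
im=vision.get_image('top');f=im['frame'].astype(float)
r,g,b=f[...,0],f[...,1],f[...,2]
def w(W,n,z):
    k=np.zeros_like(W);k[215:250,285:325]=W[215:250,285:325];k=np.clip(k,0,None)
    ys,xs=np.nonzero(k>0.35*k.max())
    for y in np.unique(ys):
        q=ys==y;x=(xs[q]*k[y,xs[q]]).sum()/k[y,xs[q]].sum();P=plane(im,(x,y),z)[:2]-O;print(n,y,x.round(2),'stand',(P@u).round(1),(P@v).round(1),k[y,xs[q]].round())
w(r-np.maximum(g,b)-30,'red',29)
w(np.minimum(r,g)-b-np.clip(r-g,0,None)*2-40,'yel',28)
cv2.imwrite('pics/z.png',cv2.resize(im['frame'][215:255,280:330],None,fx=12,fy=12,interpolation=cv2.INTER_NEAREST)[:,:,::-1])
E
python3 m.py
```

```text
red 239 304.58 stand 25.2 -37.1 [33. 70. 72. 44.]
red 240 304.08 stand 24.5 -40.6 [62. 84. 81.]
red 241 304.01 stand 25.1 -43.7 [77. 83. 79.]
red 242 303.93 stand 25.7 -46.9 [81. 86. 65.]
red 243 303.56 stand 25.4 -50.2 [46. 83. 83. 56.]
red 244 303.55 stand 26.1 -53.4 [42. 52.]
yel 227 305.68 stand 18.6 1.6 [25. 54.]
yel 228 305.64 stand 19.4 -1.6 [27. 49.]
yel 229 305.0 stand 18.2 -5.2 [43.]
yel 230 305.0 stand 19.0 -8.4 [55.]
yel 231 305.0 stand 19.9 -11.6 [46.]
yel 232 304.0 stand 17.6 -15.5 [25.]
yel 233 304.0 stand 18.4 -18.6 [28.]
yel 234 304.0 stand 19.2 -21.7 [44.]
yel 235 304.0 stand 20.0 -24.9 [23.]
```

View pics/z.png

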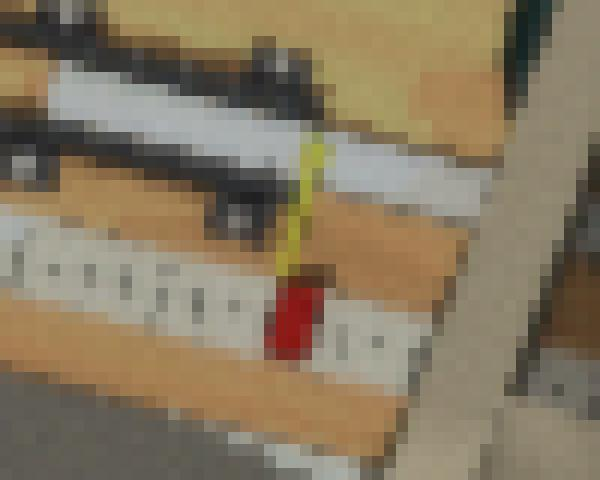

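The pointer is at stand x ≈ 19.2 and the red block's middle at ≈ 25.3, so the leg needs 6 mm more. I'll push that far, then re-measure before squeezing.

>>> {"method": "jog_arm", "body": {"rows": [-2, 0, 0, 0, 0.65, -2, 0, 0, 0, 0.65, -2, 0, 0, 0, 0.65, 0, 0, 0, 0, 0.65, 0, 0, 0, 0, 0.65, 0, 0, 0, 0, 0.65]}}

```text
time_s: 6.13
tool_pos: [505.7, -68.8, 35.2]
tcp_rot: [-180.0, -0.0, 83.8]
wrist_force: [-1.1, 4.7, 2.3]
width: 0.829
finger_force: 2.2
```

```bash
python3 m.py
```

```text
red 239 304.56 stand 25.1 -37.1 [35. 73. 69. 45.]
red 240 304.07 stand 24.5 -40.6 [63. 85. 80.]
red 241 304.0 stand 25.0 -43.7 [78. 87. 79.]
red 242 303.93 stand 25.7 -46.9 [83. 85. 67.]
red 243 303.55 stand 25.4 -50.2 [47. 84. 83. 57.]
red 244 303.57 stand 26.2 -53.3 [40. 53.]
yel 227 307.59 stand 24.6 3.1 [28. 41.]
yel 228 307.46 stand 25.1 -0.2 [46. 39.]
yel 229 307.0 stand 24.4 -3.6 [48.]
yel 230 307.0 stand 25.3 -6.8 [49.]
yel 231 307.0 stand 26.1 -10.0 [27.]
yel 232 306.0 stand 23.8 -13.9 [33.]
yel 233 306.0 stand 24.6 -17.0 [53.]
yel 234 306.0 stand 25.5 -20.1 [55.]
yel 235 306.0 stand 26.3 -23.3 [27.]
yel 236 305.0 stand 24.0 -27.2 [29.]
yel 237 305.0 stand 24.8 -30.4 [45.]
```

The pointer is at about 25 against 25.3 for the mark, so it is level. Squeezing.

>>> {"method": "jog_arm", "body": {"rows": [0, 0, 0, 0, 0.4, 0, 0, 0, 0, 0.2, 0, 0, 0, 0, 0, 0, 0, 0, 0, -0.15, 0, 0, 0, 0, -0.25, 0, 0, 0, 0, -0.3, 0, 0, 0, 0, -0.4, 0, 0, 0, 0, -0.6, 0, 0, 0, 0, -0.8, 0, 0, 0, 0, -1, 0, 0, 0, 0, -1, 0, 0, 0, 0, -1, 0, 0, 0, 0, -1, 0, 0, 0, 0, -1], "force": 50}}

```text
time_s: 7.35
tool_pos: [506.2, -68.9, 36.1]
tcp_rot: [179.9, -0.0, 83.7]
wrist_force: [-4.0, 5.2, 8.8]
width: 0.302
finger_force: 53.3
```

```bash
python3 m.py; python3 look.py l4
```

```text
red 239 304.59 stand 25.2 -37.1 [33. 70. 68. 46.]
red 240 304.09 stand 24.5 -40.6 [63. 85. 84.]
red 241 304.0 stand 25.0 -43.7 [77. 86. 78.]
red 242 303.93 stand 25.7 -46.9 [83. 86. 66.]
red 243 303.53 stand 25.3 -50.2 [51. 82. 81. 57.]
red 244 303.56 stand 26.2 -53.3 [41. 52.]
yel 227 307.59 stand 24.6 3.1 [28. 40.]
yel 228 307.41 stand 24.9 -0.2 [47. 33.]
yel 229 307.0 stand 24.4 -3.6 [48.]
yel 230 307.0 stand 25.3 -6.8 [50.]
yel 231 307.0 stand 26.1 -10.0 [28.]
yel 232 306.0 stand 23.8 -13.9 [27.]
yel 233 306.0 stand 24.6 -17.0 [46.]
yel 234 306.0 stand 25.5 -20.1 [47.]
yel 235 306.0 stand 26.3 -23.3 [25.]
yel 236 305.0 stand 24.0 -27.2 [23.]
yel 237 305.0 stand 24.8 -30.4 [40.]
{'time_s': 7.5, 'tool_pos': array([506.1, -68.9,  36.1]), 'tcp_rot': array([179.9,  -0. ,  83.7]), 'wrist_force': array([-3.7,  4.7,  8.1]), 'width': 0.30551848493743144, 'finger_force': 53.30379277467728, 'joint_positions': array([-11.9,   9.9,  95.9,   0. ,  74.1,  -5.6])}
```

View pics/l4.png

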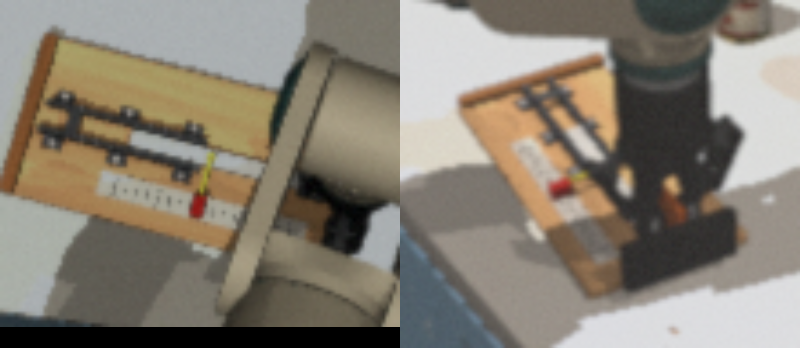

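The fingers closed to about 26 mm with 53 N, so the lever is shut against the block, and the pointer is still level with the mark. Handing in.

```bash
python3 -c "
from plant import env
print(env.sign_off())"
```

```text
the job is handed in; nothing more can be done
None
```

The leg is slid out with its pointer level with the red mark (within about 1 mm), the lever was then squeezed shut and is held at about 53 N, and I handed the job in at about 7.5 s; no verdict was returned.

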